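# Key a rotor head into its drive and lock it

### The job

Lift the rotor head out of the white slanted holder, stand it upright on its stub on the bench and let go, then take it again from above by the bar on its top. Put its stub in the socket of the grey drive and turn it until its flats meet the keys and it drops fully home, flange down on the socket block; only then swing the drive's lock lever right over to its other side. Do not let the rotor head fall over, and leave the other things on the bench alone.

Things in the scene. Friction and masses are not known exactly. Their poses are not given: they have to be found in the camera images.
- rotor_mid (a point): Centre of the rotor head, bare metal, about 360 g, 116 mm tall along own z. Heights from the foot: stub 0-38 mm, flange 38-48 (64 mm diameter), neck 48-92 (20 mm diameter), bar 92-116. This point is 58 mm up. It starts 36 mm deep in the holder's slanted square pocket, about 37 degrees from upright, top leaning away from the robot; it comes out only along its axis.
- rotor_foot (a point): Centre of the end of the rotor's stub: 36 mm diameter round, with two opposite flats in its lowest 15 mm, 10 mm from the axis on own +x and -x (each marked by a small dark nib on the flange's top); the last 2.5 mm taper in by 1.8 mm. Axes as rotor_mid. The rotor stands by itself on this end; with more than about 8 degrees of lean it can topple.
- rotor_neck (a point): Point on the rotor's axis in its round neck (20 mm diameter), 76 mm above the foot, 28 mm above the flange: where to grip it across own y while it leans. Axes as rotor_mid.
- rotor_grip (a point): Centre of the bar on the rotor's top, 104 mm above the foot; 34 mm long along own x, 20 mm thick along own y, 24 mm high: where to grip it from above, across own y. Axes as rotor_mid.
- socket_mouth (a point): Centre of the bore's mouth in the drive's aluminium block (70 mm square), 91 mm above the bench, own z up. Bore 38 mm diameter, flared to 44 mm over the top 3 mm, round for 24 mm; below, two fixed opposite keys, their faces 24.4 mm apart. The line through the keys lies anywhere within 40 degrees of own x (dark index bar on the +x side); see it from above or find it by turning. The stub passes within about 0.15 rad.
- drive: Grey drive unit, origin under its centre, 180 mm (own x) by 200 mm (own y), deck 45 mm high, fixed. The bore is 35 mm to own +y, the lock lever's pivot 60 mm to own -y and 67 mm up. With the stub's end resting on the keys, rotor_mid stands 34 mm above the mouth; home, with the flange on the block, 20 mm.
- lock_tip (a point): Centre of the 26 mm black ball on the lock lever's end; steel rod 10 mm thick, 50 mm from pivot to ball centre. The lever leans to the drive's own -x (towards the robot) at first, swings to own +x, stays where it is left and takes under 3 N at the ball.
- lock (a joint): Lock lever angle: 0 to 0.15 rad at the start, 1.0 rad fully over; upright at 0.5, leaning to the drive's own +x above that.
- holder: White fixed holder with the slanted pocket, base 130 mm (own x) by 100 mm (own y), 8 mm thick, the pocket's mouth edge up to about 75 mm high; origin under its centre. The pocket's axis leans 36 degrees from vertical towards own +x. The open bench (green sheet) between holder and drive is free to stand the rotor on.

How it is judged:
By the outcome, as a careful person would: the job done as asked, in the order asked, and still so for the second after the job is handed in, with the robot touching nothing.
It also fails if it takes over 67 s, if anything falls off the work surface, if the arm or the gripper's body presses on something with over 40 N, if the wrist force passes 120 N, or if a joint passes its speed limit or range.

### The arm

A 6-joint arm with a two-finger parallel gripper is mounted at the origin on the work surface. World frame = base frame: x ahead of the robot, y to its left, z up, the work surface at z = 0. Lengths are in m, angles in degrees, forces in N, time in s.
With the tool pointing down it reaches from about 0.375 to 0.9 m from the base axis. Payload 3.1 kg.
Tool frame: the origin (TCP) lies midway between the tips of the shut fingers; the grasp point (between the pads) lies 19 mm behind it; z points along the fingers, y is the line along which they close (so a half turn about z gives the same grasp; the last joint's range is limited). The gripper opens to 85 mm and grips with 20 to 120 N. Pads are 22 mm wide; open, the fingers measure 114 mm over their backs; the gripper's body (76 mm by 85 mm) begins 54 mm behind the grasp point. The pads swing forward as they close: fully open they stand 13 mm farther back than shut.
Start: joints at [-77.206, 30.224, 82.088, -0, 67.689, -10.227], TCP at [0.244, -0.575, 0.231] pointing down, gripper open.
Joint ranges: [-176.69, 176.69], [-43.24, 126.21], [12.49, 139.97], [-82, 262], [0, 151.66], [-163.58, 163.58]. Speed limits (degrees/s): [159.86, 159.86, 180, 180, 180, 180].

### API

Orientations are given as a 3x3 rotation matrix whose columns are the frame's x, y, z axes.
In Python, from station import arm, grab_frame gives the robot as it stands.
- The arm moves only by the tool drive_tool, never from a script. Its argument "series" is one flat list of numbers, 7 for each row, row after row: the shift along the tool's x, y, z normalised to -1 to 1, where 1 is 100 cm, then the turn, a rotation vector about the tool's x, y, z normalised to -1 to 1, where 1 is 2 rad, then the closure, from -1 (fully open) to 1 (shut). In form: [dx, dy, dz, rx, ry, rz, fingers, dx, dy, dz, rx, ry, rz, fingers, ...]. A call has exactly 5 rows; each row is the pose to reach, as a shift and turn from the pose commanded when the call began, along the tool's axes at that moment; what a row does not reach only later rows make up. A row lasts 1/10 s, in which the tool goes at most 50 mm and 8.59 degrees, less where a joint would pass 70% of its speed; a pose out of reach is approached as far as the arm can. A call with a number of a shift or a turn outside -1 to 1 is refused whole. A call with a gripper value outside its range is refused whole. The fingers move at their own pace and stop on an object; "grip_force" is the grip in N (left out, the last holds). Time passes only in rows, so rows that repeat a pose let the fingers close, or fill a call up. It gives the time, the measured TCP pose, the force, the opening and the grip force at its end, in the units of the state.
- arm.observe(): the state, without advancing time (a new reading comes with each control period).
- grab_frame(name): name is "scene" or "top" or "wrist"; returns a dict with "frame" (480x640x3 uint8, blue, green, red), "intrinsics" (3x3 intrinsics, pixels), "k1" (the pictures are not rectified: a ray, as slopes to the right and down, at radius r is drawn at 1 + k1 r^2 times it, then the intrinsics apply), "world_from_camera" (4x4, takes a point from camera to world coordinates). Camera axes: x right, y up, looking along -z (the intrinsics and any distortion apply to the point x, -y, -z); pixel columns grow to the right and rows downward; lengths in m; the calibration is good to about 2 mm. A picture is of the moment at which its call begins. There is no depth.
- arm.finish_job(): hands the job in; it is judged then, once.
The state is a dict: "clock": time; "joint_positions": joint angles; "dq": joint speeds; "effort": joint torques, N m; "tool_pos": TCP position; "tool_rot": TCP orientation; "force": force on the tool from outside, world axes, zero at the start; "moment": the same for the moment, N m; "opening": finger opening in m; "gripper_force": force on a finger pad.
Only numpy, scipy, OpenCV 4.12 (cv2) and the standard library are available. Lean on these libraries where they do the work, as an engineer would, in place of code of your own. Each camera call takes 0.05 s, during which the arm holds its last target. There are 200 camera calls.

## Working session

There is one attempt and no reset: what is moved stays moved. The work goes in short steps, Python scripts to look and compute and a tool call to move; the robot and the scene stay as the last step left them, time stands still between calls to the robot, and variables do not carry over. Pictures are saved under pics/ and viewed, at most 10 in all, crops included, and the job is handed in when it is done.

Besides the shell and the picture viewer there is one more tool, called after ">>>" in YAML: its name, and indented under it one key for each argument. drive_tool: Moves the arm, as the interface text tells. Scaled input: -1 to 1 covers 100 cm each way for a shift and 2 rad each way for a turn. Its arguments: {"type":"object","properties":{"series":{"type":"array","items":{"type":"number","minimum":-1,"maximum":1}},"grip_force":{"type":"number"}},"required":["series"]}

```bash
mkdir -p pics; ls
cat > h.py <<'E'
import numpy as np, cv2
from station import arm, grab_frame
def ray(f,u,v):
    K=np.array(f["intrinsics"],float);k=f["k1"]
    p=cv2.undistortPoints(np.array([[[u,v]]],float),K,np.array([k,0,0,0],float),).ravel()
    T=np.array(f["world_from_camera"]);d=T[:3,:3]@np.array([p[0],-p[1],-1.]);return T[:3,3],d/np.linalg.norm(d)
def onz(f,u,v,z):
    o,d=ray(f,u,v);return o+d*(z-o[2])/d[2]
def tri(r1,r2):
    (a,d),(b,e)=r1,r2
    s=np.linalg.lstsq(np.c_[d,-e],b-a,rcond=None)[0];p,q=a+s[0]*d,b+s[1]*e
    return (p+q)/2,np.linalg.norm(p-q)
def proj(f,P):
    T=np.array(f["world_from_camera"]);c=T[:3,:3].T@(np.array(P)-T[:3,3]);x,y=c[0]/-c[2],-c[1]/-c[2]
    s=1+f["k1"]*(x*x+y*y);K=np.array(f["intrinsics"]);return K[0,0]*x*s+K[0,2],K[1,1]*y*s+K[1,2]
def save(n,f): np.savez("f_"+n,**{k:f[k] for k in f});cv2.imwrite(f"pics/{n}.png",f["frame"])
def load(n):
    z=np.load(f"f_{n}.npz");return {k:(z[k] if z[k].ndim else float(z[k])) for k in z if k in("frame","intrinsics","k1","world_from_camera")}
E
python3 - <<'E'
from h import *
for n in("scene","top"):
    f=grab_frame(n);save(n+"0",f);print(n,f["k1"],np.round(f["world_from_camera"],3).tolist(),np.round(f["intrinsics"]).tolist())
E
```

```text
pics
scene -0.1963784779767737 [[0.283, -0.556, 0.781, 1.268], [0.959, 0.166, -0.229, -0.205], [-0.002, 0.814, 0.581, 0.639], [0.0, 0.0, 0.0, 1.0]] [[583.0, 0.0, 310.0], [0.0, 583.0, 241.0], [0.0, 0.0, 1.0]]
top -0.06930990929397916 [[0.021, 0.997, -0.069, 0.5], [-1.0, 0.02, -0.014, -0.015], [-0.013, 0.069, 0.998, 1.14], [0.0, 0.0, 0.0, 1.0]] [[564.0, 0.0, 314.0], [0.0, 564.0, 239.0], [0.0, 0.0, 1.0]]
```

View pics/scene0.png

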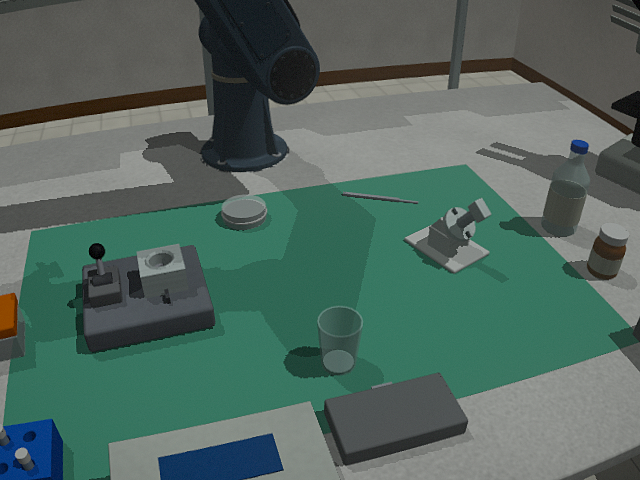

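View pics/top0.png

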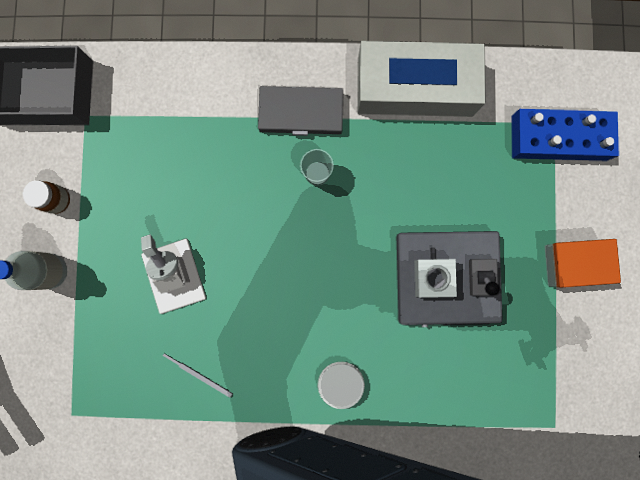

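The scene picture shows the rotor in the holder at about (455,230), the drive at (150,290) and the lever ball at (97,251). The top picture has the holder at (172,275), the bore at (437,278) and the ball at (492,288). Next I'll enlarge the rotor and drive.

Run:
```python
from h import *
t=load("top0");s=load("scene0")
c=lambda f,x,y,w,h,k:cv2.resize(f["frame"][y:y+h,x:x+w],None,fx=k,fy=k,interpolation=cv2.INTER_CUBIC)
a=c(t,130,220,80,100,5) # 400x500
b=c(s,400,190,100,85,4) #400x340
d=c(t,410,245,50,33*2,4)
im=np.zeros((600,800,3),np.uint8);im[:500,:400]=a;im[:340,400:]=b;im[340:604][:260,400:600]=d[:260]
cv2.imwrite("pics/crop0.png",im)
# holder base on green: white mask
for (u,v) in[(189,238),(206,297),(160,314)]:print("base",onz(t,u,v,.008).round(3))
print("bore",onz(t,437,278,.091).round(3),"ball",tri(ray(t,492,288),ray(s,97,251)))
print("drive corners",[onz(t,u,v,.045).round(3) for u,v in[(398,233),(503,232),(503,325),(399,326)]])
```

```text
base [0.576 0.255 0.008]
base [0.458 0.216 0.008]
base [0.422 0.309 0.008]
bore [ 0.505 -0.229  0.091] ball (array([ 0.48888579, -0.32493276,  0.11225968]), np.float64(0.001813169431894414))
drive corners [array([ 0.592, -0.162,  0.045]), array([ 0.598, -0.368,  0.045]), array([ 0.417, -0.368,  0.045]), array([ 0.412, -0.166,  0.045])]
```

View pics/crop0.png

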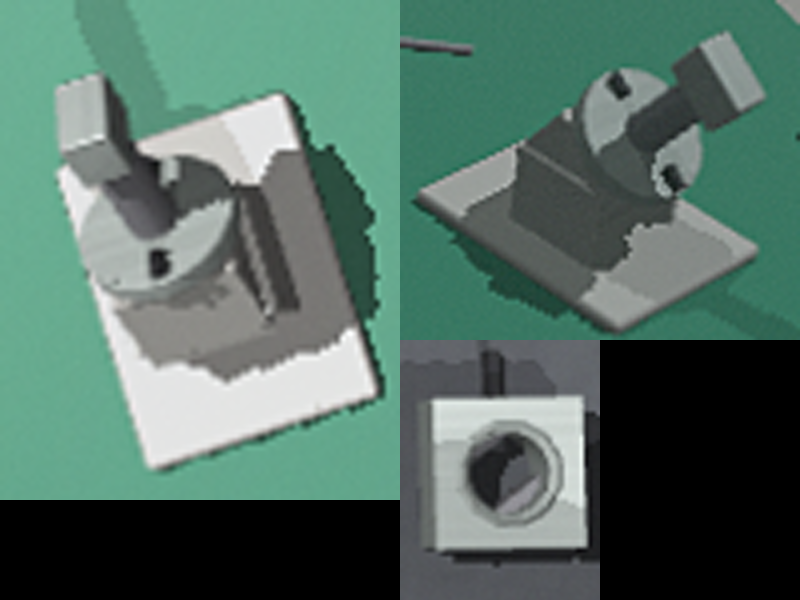

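The crop shows the nibs at top (161.6,272.4) and (163.6,254), matching scene (455,211) and (468,235). The bar's end face is at top (146.4,242.4) and scene (483,208). The bore keys can't be resolved yet.

Run:
```python
from h import *
t=load("top0");s=load("scene0")
n1,e1=tri(ray(t,161.6,272.4),ray(s,455,211.2));n2,e2=tri(ray(t,163.6,254),ray(s,468,235));b,e3=tri(ray(t,146.4,242.4),ray(s,483.2,208))
print(n1,e1,n2,e2,b,e3)
c=(n1+n2)/2;a=b-c;print("flange",c,"len",np.linalg.norm(a),"nibs",np.linalg.norm(n1-n2));a/=np.linalg.norm(a)
print("axis",a,"lean",np.degrees(np.arccos(a[2])),"yaw",np.degrees(np.arctan2(a[1],a[0])))
x=np.array([.576,.255,0])-np.array([.458,.216,0]);print("holder yaw",np.degrees(np.arctan2(x[1],x[0])))
print("neck",b-a*.040, "nibdir", (n1-n2)/np.linalg.norm(n1-n2), "dot", (n1-n2)@a)
o=arm.observe();print(o["tool_pos"],np.round(o["tool_rot"],3).tolist(),o["clock"])
```

```text
[0.50565618 0.28839732 0.08343721] 0.003012043404388845 [0.5426517  0.29664722 0.05407937] 0.00819177656421194 [0.5597698  0.30848025 0.11953531] 0.0031372642286362187
flange [0.52415394 0.29252227 0.06875829] len 0.06404257852879797 nibs 0.04794383852471933
axis [0.55612777 0.24917764 0.79286343] lean 37.54608594746427 yaw 24.135159373985907
holder yaw 18.289158350002804
neck [0.53752469 0.29851314 0.08782077] nibdir [-0.77164267 -0.17207408  0.61233823] dot 0.0006468420643558313
[ 0.24429642 -0.57457446  0.23042082] [[0.92, 0.391, -0.0], [0.391, -0.92, 0.002], [0.0, -0.002, -1.0]] 0.1
```

```bash
cat >> h.py <<'E'
from scipy.spatial.transform import Rotation as Ro
def Rt(yaw,lean):
    y,l=np.radians([yaw,lean]);z=-np.array([np.sin(l)*np.cos(y),np.sin(l)*np.sin(y),np.cos(l)])
    x=np.array([np.cos(l)*np.cos(y),np.cos(l)*np.sin(y),-np.sin(l)]);return np.c_[x,np.cross(z,x),z]
def go(pos,R,o=None):
    o=o or arm.observe();T=np.array(o["tool_rot"]);d=T.T@(np.array(pos)-o["tool_pos"]);r=Ro.from_matrix(T.T@R).as_rotvec()
    print("d",d.round(4),"rot/2",(r/2).round(4),"rows",round(max(np.linalg.norm(d)/.05,np.degrees(np.linalg.norm(r))/8.59),1),"clk",o["clock"],"F",np.round(o["force"],1),"op",o["opening"],"j",np.round(o["joint_positions"]))
E
python3 - <<'E'
from h import *
o=arm.observe();f=grab_frame("wrist");T=np.array(f["world_from_camera"]);R=np.array(o["tool_rot"])
print("cam in tool",R.T@(T[:3,3]-o["tool_pos"]),"look",R.T@-T[:3,2], "up",R.T@T[:3,1],f["intrinsics"],f["k1"])
go([.44,-.23,.33],Rt(0,0))
E
```

```text
cam in tool [ 0.08193309  0.00015489 -0.14336135] look [-0.32097073  0.0011491   0.94708842] up [ 9.47088928e-01 -2.37495504e-04  3.20971190e-01] [[352.69426432   0.         319.05285318]
 [  0.         352.69426432 231.95232823]
 [  0.           0.           1.        ]] -0.05656457618040654
d [ 0.3149 -0.2408 -0.099 ] rot/2 [-0.0009  0.      0.2009] rows 8.2 clk 0.15 F [-0.1  0.1  0.4] op 0.08557770239616788 j [-77.  30.  82.  -0.  68. -10.]
```

Run:
```python
from h import *
go([.473,-.229,.18],Rt(0,-18.7))
```

```text
d [ 0.3456 -0.2286  0.051 ] rot/2 [-0.0336  0.161   0.199 ] rows 8.4 clk 0.15 F [-0.1  0.1  0.4] op 0.08557770239616788 j [-77.  30.  82.  -0.  68. -10.]
```

>>> drive_tool:
  series: [0.035,-0.023,0,-0.003,0.016,0.02,-1,0.07,-0.046,0,-0.006,0.032,0.04,-1,0.105,-0.069,0,-0.01,0.048,0.06,-1,0.14,-0.092,0,-0.013,0.064,0.08,-1,0.175,-0.115,0,-0.017,0.08,0.1,-1]
  grip_force: 60

```text
clock: 0.65
tool_pos: [0.3612, -0.3994, 0.2311]
tool_rot: [[0.967, 0.196, 0.163], [0.197, -0.98, 0.015], [0.163, 0.017, -0.986]]
force: [0.4, 0.5, 0.1]
opening: 0.0855
gripper_force: 0.0
```

Run:
```python
from h import *
go([.473,-.229,.18],Rt(0,-18.7))
```

```text
d [ 0.1333 -0.146   0.0713] rot/2 [-0.0157  0.0803  0.0981] rows 4.2 clk 0.65 F [0.4 0.5 0.1] op 0.0854937241313402 j [-65.  22.  99.  11.  57.   8.]
```

>>> drive_tool:
  series: [0.03,-0.033,0.014,-0.004,0.018,0.022,-1,0.06,-0.066,0.028,-0.007,0.036,0.044,-1,0.09,-0.099,0.042,-0.011,0.054,0.066,-1,0.12,-0.132,0.06,-0.014,0.072,0.088,-1,0.133,-0.146,0.071,-0.016,0.08,0.098,-1]

```text
clock: 1.15
tool_pos: [0.4713, -0.226, 0.1791]
tool_rot: [[0.948, 0.004, 0.318], [0.003, -1.0, 0.003], [0.318, -0.002, -0.948]]
force: [0.2, 0.5, -0.2]
opening: 0.0852
gripper_force: 0.0
```

Run:
```python
from h import *
f=grab_frame("wrist");f=grab_frame("wrist");f=grab_frame("wrist");save("w1",f)
u,v=map(int,proj(f,[.505,-.229,.091]));print(u,v)
im=f["frame"].copy();y0,x0=max(0,v-60),max(0,u-60)
c=cv2.resize(im[y0:y0+120,x0:x0+120],(480,480),interpolation=cv2.INTER_CUBIC)
g=np.clip(255*(c/255.)**.5,0,255).astype(np.uint8)
out=np.zeros((480,800,3),np.uint8);out[:,:480]=g;out[:240,480:]=cv2.resize(im,(320,240));cv2.imwrite("pics/w1c.png",out);print(x0,y0)
```

```text
322 228
262 168
```

View pics/w1c.png

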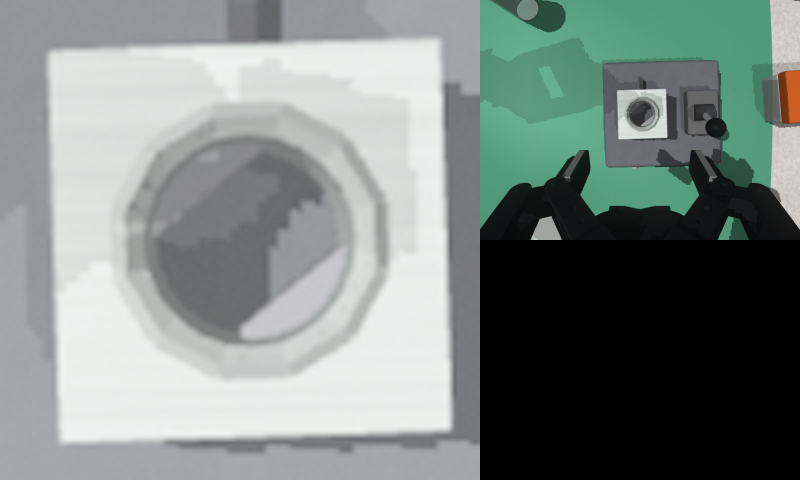

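The keys' edges run up-right at about 37° in the image, at (155,235)-(270,150) and (240,325)-(345,245). The key line is therefore at about +37° yaw, and the faces come out about 24 mm apart, as they should. The bore centre is at crop (250,240), which is pixel (324.5,228). The ball is at about (472,254). Next, over to the rotor.

Run:
```python
from h import *
f=load("w1");print("mouth",onz(f,324.5,228,.091),"ball",onz(f,472,254,.112))
a=-Rt(18,36.5)[:,2];n=np.array([.538,.299,.089]);print("pre",n+.091*a)
go([.50,0.02,.28],Rt(9,5));go(n+.091*a+[0,0,.0],Rt(18,36.5))
```

```text
mouth [ 0.50524157 -0.2303838   0.091     ] ball [ 0.48876721 -0.32693108  0.112     ]
pre [0.58947962 0.31572674 0.16215097]
d [ 0.0602 -0.2486 -0.0859] rot/2 [ 0.0092 -0.2048 -0.0759] rows 5.4 clk 1.3 F [ 0.8 -1.  -0.6] op 0.08539641105848951 j [-46.  23. 112.  24.  35.  26.]
d [ 0.1091 -0.5439  0.0547] rot/2 [-0.0249 -0.4761 -0.1586] rows 11.1 clk 1.3 F [ 0.8 -1.  -0.6] op 0.08539641105848951 j [-46.  23. 112.  24.  35.  26.]
```

>>> drive_tool:
  series: [0.012,-0.046,-0.017,0.002,-0.036,-0.014,-1,0.024,-0.092,-0.034,0.004,-0.072,-0.028,-1,0.036,-0.138,-0.051,0.006,-0.108,-0.042,-1,0.048,-0.184,-0.068,0.008,-0.144,-0.056,-1,0.056,-0.23,-0.08,0.009,-0.18,-0.068,-1]

```text
clock: 1.8
tool_pos: [0.5003, -0.0023, 0.2758]
tool_rot: [[0.99, 0.137, -0.033], [0.136, -0.991, -0.011], [-0.034, 0.007, -0.999]]
force: [1.8, -0.6, -0.3]
opening: 0.0855
gripper_force: 0.0
```

Run:
```python
from h import *
go([.589,.316,.165],Rt(18,36.5))
```

```text
d [ 0.135  -0.3039  0.1042] rot/2 [-0.0264 -0.3003 -0.086 ] rows 7.0 clk 1.8 F [ 1.8 -0.6 -0.3] op 0.08545258181104064 j [-12.  18.  95.  -1.  68.  70.]
```

>>> drive_tool:
  series: [0.02,-0.043,0.01,-0.004,-0.043,-0.012,-1,0.04,-0.086,0.02,-0.008,-0.086,-0.024,-1,0.06,-0.129,0.03,-0.012,-0.129,-0.036,-1,0.08,-0.172,0.04,-0.016,-0.172,-0.048,-1,0.1,-0.215,0.05,-0.02,-0.21,-0.06,-1]

```text
clock: 2.3
tool_pos: [0.5682, 0.2249, 0.219]
tool_rot: [[0.868, 0.26, -0.424], [0.227, -0.966, -0.127], [-0.442, 0.014, -0.897]]
force: [1.0, -0.7, -0.3]
opening: 0.0859
gripper_force: 0.0
```

Run:
```python
from h import *
go([.589,.316,.165],Rt(18,36.5))
```

```text
d [ 0.0626 -0.0833  0.028 ] rot/2 [-0.0074 -0.0894 -0.0254] rows 2.2 clk 2.3 F [ 1.  -0.7 -0.3] op 0.08591780951260569 j [12. 42. 65. -2. 99. 87.]
```

>>> drive_tool:
  series: [0.021,-0.028,0.009,-0.002,-0.03,-0.008,-1,0.042,-0.056,0.018,-0.005,-0.06,-0.017,-1,0.063,-0.083,0.028,-0.007,-0.09,-0.025,-1,0.063,-0.083,0.028,-0.007,-0.09,-0.025,-1,0.063,-0.083,0.028,-0.007,-0.09,-0.025,-1]

```text
clock: 2.8
tool_pos: [0.5876, 0.3145, 0.1626]
tool_rot: [[0.763, 0.308, -0.569], [0.247, -0.951, -0.184], [-0.598, -0.001, -0.802]]
force: [-0.3, -0.2, -0.0]
opening: 0.0853
gripper_force: 0.0
```

Run:
```python
from h import *
go([.589,.316,.165],Rt(18,36.5))
f=grab_frame("wrist");save("w2",f);im=f["frame"]
n=np.array([.538,.299,.089]);a=-Rt(18,36.5)[:,2]
for k in(-.028,0,.04):print(k,np.round(proj(f,n+k*a)))
c=cv2.resize(im[60:460,120:520],(600,600),interpolation=cv2.INTER_CUBIC);cv2.imwrite("pics/w2c.png",c)
```

```text
d [-0.     -0.0011 -0.003 ] rot/2 [-0.0005  0.0018 -0.0002] rows 0.1 clk 2.8 F [-0.3 -0.2 -0. ] op 0.08525915926196932 j [ 18.  55.  49.   0. 112.  90.]
-0.028 [318. 221.]
0 [318. 232.]
0.04 [317. 255.]
```

View pics/w2c.png

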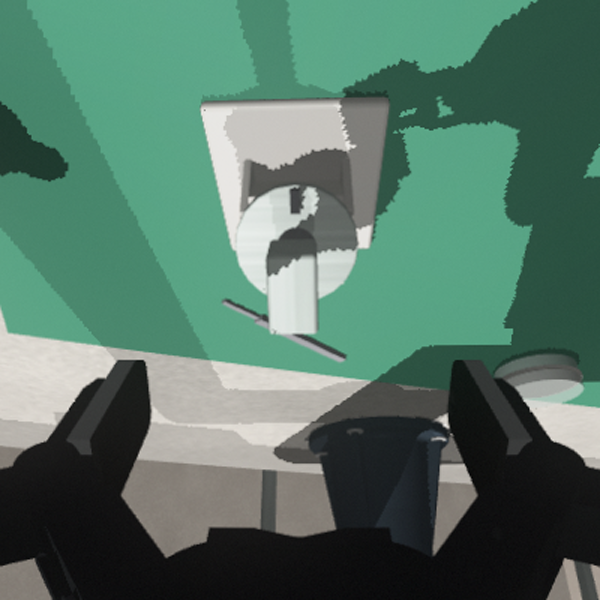

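The flange centre is at crop (297,243) and the bar end at (294,294). Both are within 1 px of the prediction, so I'll descend along the axis.

>>> drive_tool:
  series: [0,-0.001,0.03,0,0.002,0,-1,0,-0.001,0.06,0,0.002,0,-1,0,-0.001,0.085,0,0.002,0,-1,0,-0.001,0.1,0,0.002,0,-1,0,-0.001,0.108,0,0.002,0,-1]

```text
clock: 3.35
tool_pos: [0.526, 0.2948, 0.0802]
tool_rot: [[0.768, 0.306, -0.562], [0.248, -0.952, -0.18], [-0.59, -0.001, -0.807]]
force: [0.2, -0.1, -0.3]
opening: 0.0856
gripper_force: 0.0
```

Run:
```python
from h import *
n=np.array([.538,.299,.089]);R=Rt(18,36.5)
go(n+.019*R[:,2],R)
```

```text
d [ 0.0049 -0.0003  0.0044] rot/2 [-0.0013 -0.0028 -0.0008] rows 0.1 clk 3.35 F [ 0.2 -0.1 -0.3] op 0.08564650576284977 j [18. 55. 64.  0. 97. 91.]
```

>>> drive_tool:
  series: [0.005,0,0.003,0,-0.003,0,-1,0.005,0,0.003,0,-0.003,0,0,0.005,0,0.003,0,-0.003,0,1,0.005,0,0.003,0,-0.003,0,1,0.005,0,0.003,0,-0.003,0,1]
  grip_force: 60

```text
clock: 3.85
tool_pos: [0.5283, 0.2976, 0.073]
tool_rot: [[0.763, 0.309, -0.567], [0.249, -0.951, -0.183], [-0.596, -0.001, -0.803]]
force: [-0.1, -0.3, -0.2]
opening: 0.0285
gripper_force: 0.0
```

>>> drive_tool:
  series: [0,0,0,0,0,0,1,0,0,0,0,0,0,1,0,0,0,0,0,0,1,0,0,0,0,0,0,1,0,0,0,0,0,0,1]

```text
clock: 4.35
tool_pos: [0.5283, 0.2971, 0.073]
tool_rot: [[0.763, 0.309, -0.567], [0.248, -0.951, -0.184], [-0.596, -0.001, -0.803]]
force: [1.5, -0.5, 3.1]
opening: 0.0189
gripper_force: 58.4
```

>>> drive_tool:
  series: [0,0,-0.005,0,0,0,1,0,0,-0.013,0,0,0,1,0,0,-0.022,0,0,0,1,0,0,-0.032,0,0,0,1,0,0,-0.042,0,0,0,1]

```text
clock: 4.85
tool_pos: [0.5523, 0.3058, 0.1069]
tool_rot: [[0.763, 0.309, -0.568], [0.249, -0.951, -0.182], [-0.596, -0.002, -0.803]]
force: [0.2, 0.1, -3.2]
opening: 0.0189
gripper_force: 58.5
```

>>> drive_tool:
  series: [0,0,-0.015,0,0,0,1,0,0,-0.03,0,0,0,1,0,0,-0.05,0,0,0,1,0,0,-0.07,0,0,0,1,0,0,-0.09,0,0,0,1]

```text
clock: 5.35
tool_pos: [0.6034, 0.3221, 0.1797]
tool_rot: [[0.763, 0.309, -0.568], [0.249, -0.951, -0.182], [-0.596, -0.002, -0.803]]
force: [0.3, 0.6, -4.6]
opening: 0.0188
gripper_force: 58.4
```

Run:
```python
from h import *
go([.50,.08,.135],Rt(18,0))
f=grab_frame("wrist");save("w3",f);g=grab_frame("scene");save("s3",g)
out=np.zeros((480,800,3),np.uint8);out[:,:480]=f["frame"][:,80:560];out[:240,480:]=cv2.resize(g["frame"],(320,240));
u,v=map(int,proj(g,[.57,.31,.12]));u=min(max(u,80),560);out[240:,480:]=cv2.resize(g["frame"][v-60:v+60,u-80:u+80],(320,240));cv2.imwrite("pics/w3c.png",out)
```

```text
d [-0.1126  0.1985  0.1388] rot/2 [-1.200e-03  3.195e-01  2.000e-04] rows 5.3 clk 5.35 F [ 0.3  0.6 -4.6] op 0.018764814150213076 j [ 19.  56.  45.   0. 116.  91.]
```

View pics/w3c.png

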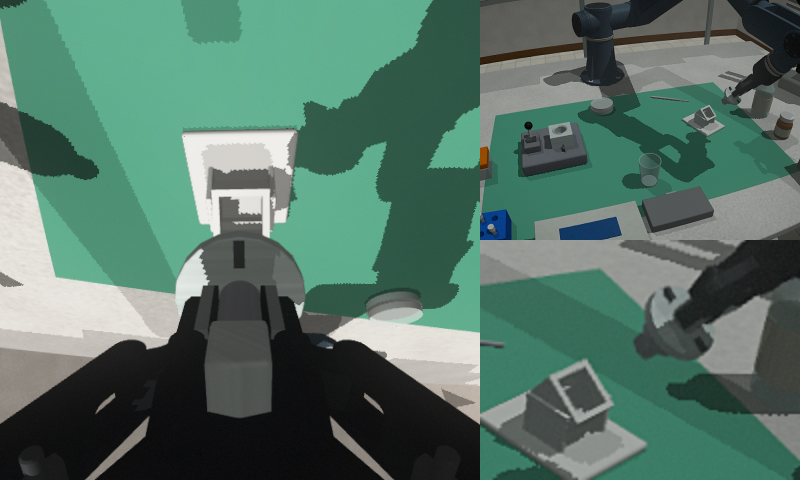

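The rotor is held clear of the holder, with its axis in line with the tool: nib at (239,255), bar end at (239,372). Next I swing it upright over the open bench.

>>> drive_tool:
  series: [-0.015,0.036,0,0,0.058,0,1,-0.035,0.073,0.02,0,0.116,0,1,-0.055,0.11,0.05,0,0.174,0,1,-0.075,0.145,0.08,0,0.232,0,1,-0.095,0.175,0.115,0,0.29,0,1]

```text
clock: 5.95
tool_pos: [0.5237, 0.1182, 0.1466]
tool_rot: [[0.949, 0.309, -0.066], [0.308, -0.951, -0.019], [-0.068, -0.002, -0.998]]
force: [2.2, -1.1, -4.9]
opening: 0.0187
gripper_force: 58.8
```

Run:
```python
from h import *
go([.50,.08,.085],Rt(18,0))
```

```text
d [-0.0301  0.0291  0.0637] rot/2 [-0.0009  0.0342 -0.0001] rows 1.5 clk 5.95 F [ 2.2 -1.1 -4.9] op 0.018743025891068164 j [ 1. 32. 97. -1. 56. 74.]
```

>>> drive_tool:
  series: [-0.01,0.01,0.02,0,0.012,0,1,-0.02,0.02,0.04,0,0.024,0,1,-0.03,0.029,0.055,-0.001,0.034,0,1,-0.03,0.029,0.064,-0.001,0.034,0,1,-0.03,0.029,0.064,-0.001,0.034,0,1]

```text
clock: 6.45
tool_pos: [0.5, 0.0818, 0.0834]
tool_rot: [[0.951, 0.308, -0.009], [0.308, -0.951, -0.0], [-0.009, -0.002, -1.0]]
force: [0.5, -0.6, -3.8]
opening: 0.0187
gripper_force: 58.8
```

Run:
```python
from h import *
go([.50,.08,.062],Rt(18,0))
g=grab_frame("scene");save("s4",g);t=grab_frame("top");save("t4",t)
u,v=map(int,proj(g,[.5,.08,.06]));a,b=map(int,proj(t,[.5,.08,.06]));print(u,v,a,b)
out=np.hstack([cv2.resize(g["frame"][v-50:v+50,u-40:u+40],(400,500),interpolation=cv2.INTER_CUBIC),cv2.resize(t["frame"][b-50:b+50,a-40:a+40],(400,500),interpolation=cv2.INTER_CUBIC)])
out=np.clip(255*(out/255.)**.6,0,255).astype(np.uint8);cv2.imwrite("pics/s4c.png",out)
p,q=proj(g,[.5,.08,0.03]),proj(g,[.5,.08,.08]);print("vertical dir",np.subtract(q,p))
```

```text
d [-0.0003  0.0018  0.0214] rot/2 [-0.0012  0.0044 -0.0006] rows 0.4 clk 6.45 F [ 0.5 -0.6 -3.8] op 0.018728358648539473 j [ -3.  35. 106.  -0.  40.  69.]
343 239 271 277
vertical dir [  0.90686302 -23.59392115]
```

View pics/s4c.png

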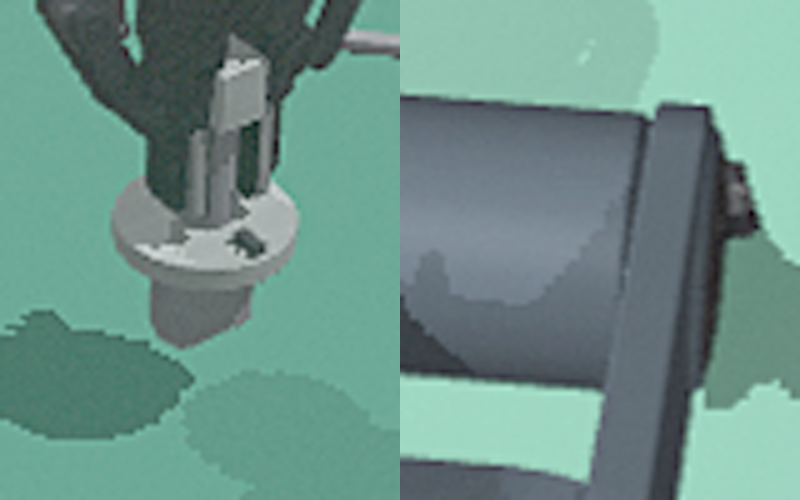

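Run:
```python
from h import *
g=load("s4");o=arm.observe();p=np.array(o["tool_pos"]);u,v=343-40,239-50
c=lambda P:(np.round((np.array(proj(g,P))-[u,v])*5)).tolist()
x=np.array([np.cos(np.radians(18)),np.sin(np.radians(18)),0])
for nm,h in(("foot",0),("flangetop",.048),("neck",.076)):print(nm,c(p+[0,0,h-.057]))
for s in(1,-1):print("nib",c(p+[0,0,-.009]+x*s*.024),"endtop",c(p+[0,0,.059]+x*s*.017),"endbot",c(p+[0,0,.035]+x*s*.017))
t=np.linspace(0,6.283,9)[:8]
print("flange rim",[c(p+[.032*np.cos(a),.032*np.sin(a),-.009]) for a in t])
```

```text
foot [206.0, 330.0]
flangetop [211.0, 217.0]
neck [213.0, 149.0]
nib [254.0, 251.0] endtop [249.0, 69.0] endbot [246.0, 131.0]
nib [169.0, 185.0] endtop [186.0, 24.0] endbot [184.0, 86.0]
flange rim [[242.0, 270.0], [296.0, 243.0], [299.0, 202.0], [251.0, 172.0], [180.0, 167.0], [127.0, 192.0], [121.0, 233.0], [169.0, 265.0]]
```

The view shows no tilt beyond about 2°: the nib, rim and bar end all sit within 2 px of an upright rotor. Lowering it now.

>>> drive_tool:
  series: [0,0.002,0.007,-0.001,0.004,0,1,0,0.002,0.014,-0.001,0.004,0,1,0,0.002,0.019,-0.001,0.004,0,1,0,0.002,0.022,-0.001,0.004,0,1,0,0.002,0.024,-0.001,0.004,0,1]
  grip_force: 40

```text
clock: 7.05
tool_pos: [0.5018, 0.0798, 0.0599]
tool_rot: [[0.951, 0.309, 0.002], [0.309, -0.951, -0.0], [0.002, 0.001, -1.0]]
force: [0.4, -0.1, -3.7]
opening: 0.0185
gripper_force: 59.0
```

>>> drive_tool:
  series: [0,0,0.001,0,0,0,1,0,0,0.002,0,0,0,1,0,0,0.003,0,0,0,1,0,0,0.003,0,0,0,1,0,0,0.003,0,0,0,1]
  grip_force: 40

```text
clock: 7.55
tool_pos: [0.502, 0.0797, 0.0574]
tool_rot: [[0.951, 0.309, 0.003], [0.309, -0.951, -0.0], [0.003, 0.001, -1.0]]
force: [0.2, 0.7, -3.7]
opening: 0.0189
gripper_force: 59.0
```

>>> drive_tool:
  series: [0,0,0.0005,0,0,0,1,0,0,0.001,0,0,0,1,0,0,0.0015,0,0,0,1,0,0,0.002,0,0,0,1,0,0,0.002,0,0,0,1]

```text
clock: 8.05
tool_pos: [0.5021, 0.0797, 0.0559]
tool_rot: [[0.951, 0.309, 0.004], [0.309, -0.951, -0.0], [0.003, 0.002, -1.0]]
force: [-0.9, 0.5, 4.6]
opening: 0.019
gripper_force: 59.7
```

>>> drive_tool:
  series: [0,0,0,0,0,0,1,0,0,-0.0005,0,0,0,0.4,0,0,-0.0005,0,0,0,0,0,0,-0.0005,0,0,0,-0.2,0,0,-0.0005,0,0,0,-0.2]

```text
clock: 8.55
tool_pos: [0.502, 0.0797, 0.0557]
tool_rot: [[0.951, 0.309, 0.003], [0.309, -0.951, -0.0], [0.003, 0.001, -1.0]]
force: [0.2, 0.5, -0.5]
opening: 0.0514
gripper_force: 0.0
```

Run:
```python
from h import *
go([.502,.08,.084],Rt(18,0))
g=grab_frame("scene");save("s5",g)
u,v=343,239
out=cv2.resize(g["frame"][v-50:v+50,u-40:u+40],(400,500),interpolation=cv2.INTER_CUBIC)
f=grab_frame("wrist");save("w5",f)
out=np.hstack([out,cv2.resize(f["frame"][200:450,220:420],(400,500))])
out=np.clip(255*(out/255.)**.6,0,255).astype(np.uint8);cv2.imwrite("pics/s5c.png",out)
```

```text
d [ 0.0002 -0.0002 -0.0283] rot/2 [ 0.0007 -0.0014 -0.    ] rows 0.6 clk 8.55 F [ 0.2  0.5 -0.5] op 0.05144560684076994 j [ -4.  38. 107.  -0.  35.  68.]
```

View pics/s5c.png

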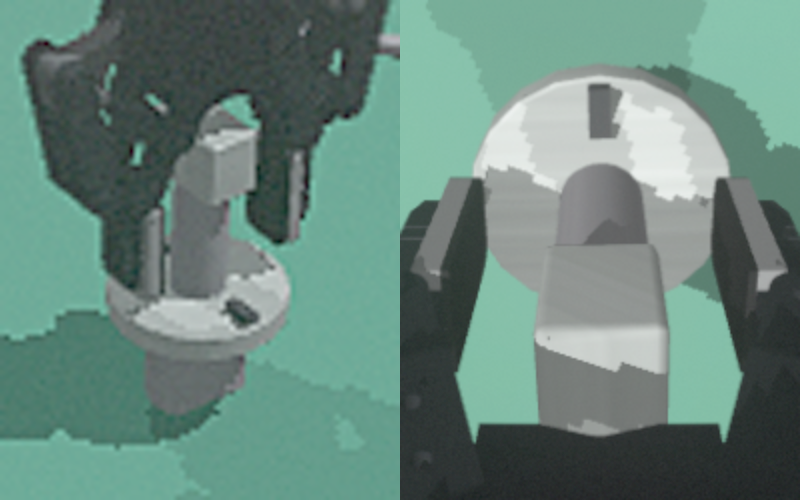

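The rotor stands upright and released, and the fingers are clear of it on both sides. Next I rise to the bar and grip it.

>>> drive_tool:
  series: [0,0,-0.01,0,-0.001,0,-0.2,0,0,-0.02,0,-0.001,0,-0.2,0,0,-0.029,0,-0.001,0,-0.2,0,0,-0.029,0,-0.001,0,0.2,0,0,-0.029,0,-0.001,0,0.4]
  grip_force: 60

```text
clock: 9.15
tool_pos: [0.5021, 0.0797, 0.0855]
tool_rot: [[0.951, 0.309, 0.002], [0.309, -0.951, -0.001], [0.002, 0.002, -1.0]]
force: [0.8, -0.2, -0.3]
opening: 0.0259
gripper_force: 0.0
```

>>> drive_tool:
  series: [0,0,0,0,0,0,0.5,0,0,0,0,0,0,0.6,0,0,0,0,0,0,1,0,0,0,0,0,0,1,0,0,0,0,0,0,1]

```text
clock: 9.65
tool_pos: [0.5019, 0.0796, 0.0849]
tool_rot: [[0.951, 0.309, 0.001], [0.309, -0.951, -0.001], [0.001, 0.002, -1.0]]
force: [-1.2, -1.4, 5.0]
opening: 0.0191
gripper_force: 58.9
```

>>> drive_tool:
  series: [0,0,-0.02,0,0,0,1,0,0,-0.05,0,0,0,1,0,0,-0.08,0,0,0,1,0,0,-0.11,0,0,0,1,0,0,-0.135,0,0,0,1]

```text
clock: 10.15
tool_pos: [0.5009, 0.0802, 0.22]
tool_rot: [[0.951, 0.309, -0.001], [0.309, -0.951, -0.0], [-0.001, 0.0, -1.0]]
force: [0.9, 0.8, -3.5]
opening: 0.0191
gripper_force: 59.6
```

Run:
```python
from h import *
f=load("w5");tp=np.array([.502,.0797,.0557]);R=Rt(18,0)
for nm,u,v,z in(("rim top+x",320,239,.048),("rim bot+x",320,232.5,.038),("left",256,289,.048),("right",384.5,289,.048),("bar near end top",220+100.5,200+ 382/2-0,.116),("bar +x top edge",220+100,200+245/2,.116)):
    print(nm,(R.T@(onz(f,u,v,z)-tp)).round(4))
go([.505,-.230,.215],Rt(37,0))
```

```text
rim top+x [0.0273 0.0008 0.0077]
rim bot+x [0.0271 0.0009 0.0177]
left [ 0.0019 -0.0299  0.0077]
right [0.0018 0.0318 0.0077]
bar near end top [ 0.0036  0.0007 -0.0603]
bar +x top edge [ 0.0274  0.0005 -0.0603]
d [-0.0919  0.2964  0.0051] rot/2 [-0.      0.0004 -0.1659] rows 6.2 clk 10.15 F [ 0.9  0.8 -3.5] op 0.019138929605808687 j [-4. 22. 99. -0. 58. 68.]
```

>>> drive_tool:
  series: [-0.014,0.047,0,0,0,-0.026,1,-0.028,0.094,0,0,0,-0.052,1,-0.042,0.141,0,0,0,-0.078,1,-0.056,0.188,0,0,0,-0.105,1,-0.07,0.235,0,0,0,-0.132,1]

```text
clock: 10.65
tool_pos: [0.5066, -0.1662, 0.2186]
tool_rot: [[0.836, 0.548, -0.001], [0.548, -0.836, 0.001], [-0.0, -0.002, -1.0]]
force: [1.0, -0.5, -4.2]
opening: 0.0192
gripper_force: 59.8
```

Run:
```python
from h import *
go([.5088,-.2277,.190],Rt(37,0))
```

```text
d [-0.0318  0.0527  0.0285] rot/2 [-0.0009  0.0001 -0.0328] rows 1.4 clk 10.65 F [ 1.  -0.5 -4.2] op 0.019224695210769797 j [-30.  24.  96.   0.  60.  27.]
```

>>> drive_tool:
  series: [-0.011,0.018,0.005,0,0,-0.011,1,-0.022,0.036,0.01,0,0,-0.022,1,-0.032,0.053,0.02,-0.001,0,-0.033,1,-0.032,0.053,0.0285,-0.001,0,-0.033,1,-0.032,0.053,0.0285,-0.001,0,-0.033,1]

```text
clock: 11.15
tool_pos: [0.508, -0.2257, 0.1889]
tool_rot: [[0.801, 0.599, -0.003], [0.599, -0.801, 0.002], [-0.001, -0.003, -1.0]]
force: [-0.6, 0.2, -4.0]
opening: 0.0191
gripper_force: 59.8
```

Run:
```python
from h import *
go([.5088,-.2277,.190],Rt(37,0))
f=grab_frame("wrist");save("w6",f);g=grab_frame("scene");save("s6",g)
u,v=map(int,proj(g,[.505,-.23,.12]))
out=np.hstack([cv2.resize(f["frame"][150:450,200:440],(400,500)),cv2.resize(g["frame"][v-50:v+50,u-40:u+40],(400,500),interpolation=cv2.INTER_CUBIC)])
out=np.clip(255*(out/255.)**.7,0,255).astype(np.uint8);cv2.imwrite("pics/w6c.png",out)
c=lambda P:np.round((np.array(proj(g,P))-[u-40,v-50])*5)+[400,0]
print("scene mouth",c([.5052,-.2304,.091]));x=Rt(37,0)[:,0];p=np.array(arm.observe()["tool_pos"])-.0045*x
print("exp foot",c(p-[0,0,.085]),"flangetop",c(p-[0,0,.037]))
```

```text
d [-0.0005  0.0021 -0.0011] rot/2 [-0.0017  0.0006 -0.0016] rows 0.0 clk 11.15 F [-0.6  0.2 -4. ] op 0.019079787940315295 j [-35.  28.  94.  -0.  58.  18.]
scene mouth [613. 328.]
exp foot [613. 290.] flangetop [589. 163.]
```

View pics/w6c.png

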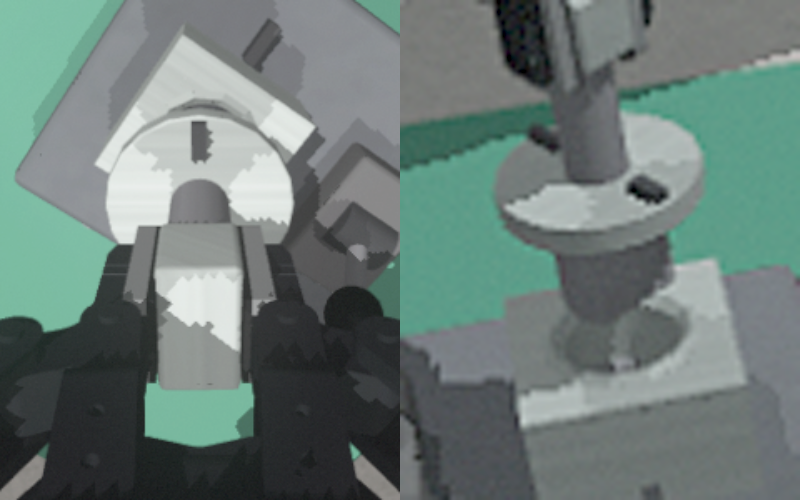

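The wrist and scene pictures show the stub over the bore. In the scene, the stub's end is centred at about (614,290) and the mouth at (621,331), so they agree to about 2 mm, well inside the flare. Lowering slowly.

>>> drive_tool:
  series: [0,0,0.005,0,0,0,1,0,0,0.009,0,0,0,1,0,0,0.011,0,0,0,1,0,0,0.013,0,0,0,1,0,0,0.013,0,0,0,1]

```text
clock: 11.75
tool_pos: [0.5098, -0.227, 0.1784]
tool_rot: [[0.8, 0.601, 0.002], [0.601, -0.8, -0.002], [0.0, 0.003, -1.0]]
force: [-0.3, -0.5, -3.3]
opening: 0.0191
gripper_force: 59.9
```

>>> drive_tool:
  series: [0,-0.0007,0.002,0,0,0,1,0,-0.0007,0.004,0,0,0,1,0,-0.0007,0.006,0,0,0,1,0,-0.0007,0.007,0,0,0,1,0,-0.0007,0.007,0,0,0,1]

```text
clock: 12.25
tool_pos: [0.5094, -0.2266, 0.1714]
tool_rot: [[0.8, 0.6, 0.002], [0.6, -0.8, -0.002], [0.0, 0.003, -1.0]]
force: [-0.2, 1.0, -3.9]
opening: 0.0195
gripper_force: 59.9
```

>>> drive_tool:
  series: [0,0,0.002,0,0,0,1,0,0,0.004,0,0,0,1,0,0,0.006,0,0,0,1,0,0,0.007,0,0,0,1,0,0,0.007,0,0,0,1]

```text
clock: 12.75
tool_pos: [0.5094, -0.2266, 0.1644]
tool_rot: [[0.8, 0.6, 0.002], [0.6, -0.8, -0.002], [0.0, 0.003, -1.0]]
force: [-0.0, -0.7, -4.2]
opening: 0.0193
gripper_force: 59.9
```

>>> drive_tool:
  series: [0,0,0.003,0,0,0,1,0,0,0.006,0,0,0,1,0,0,0.009,0,0,0,1,0,0,0.011,0,0,0,1,0,0,0.011,0,0,0,1]

```text
clock: 13.25
tool_pos: [0.5091, -0.2268, 0.1531]
tool_rot: [[0.8, 0.601, 0.001], [0.601, -0.8, -0.003], [-0.001, 0.003, -1.0]]
force: [-0.9, -0.1, -3.5]
opening: 0.0193
gripper_force: 60.0
```

>>> drive_tool:
  series: [0,0,0.001,0,0,0,1,0,0,0.002,0,0,0,1,0,0,0.003,0,0,0,1,0,0,0.004,0,0,0,1,0,0,0.004,0,0,0,1]

```text
clock: 13.75
tool_pos: [0.5093, -0.2268, 0.1494]
tool_rot: [[0.8, 0.601, 0.002], [0.601, -0.8, -0.003], [-0.0, 0.003, -1.0]]
force: [-2.5, -2.3, -3.7]
opening: 0.019
gripper_force: 60.1
```

>>> drive_tool:
  series: [0,0,0.001,0,0,0,1,0,0,0.002,0,0,0,1,0,0,0.003,0,0,0,1,0,0,0.004,0,0,0,1,0,0,0.004,0,0,0,1]

```text
clock: 14.25
tool_pos: [0.5094, -0.2267, 0.1454]
tool_rot: [[0.8, 0.601, 0.002], [0.601, -0.8, -0.003], [-0.0, 0.003, -1.0]]
force: [-3.5, -2.0, -2.7]
opening: 0.0189
gripper_force: 60.2
```

>>> drive_tool:
  series: [0,0,0.001,0,0,0,1,0,0,0.002,0,0,0,1,0,0,0.003,0,0,0,1,0,0,0.004,0,0,0,1,0,0,0.004,0,0,0,1]

```text
clock: 14.75
tool_pos: [0.5094, -0.2267, 0.1414]
tool_rot: [[0.8, 0.601, 0.002], [0.601, -0.8, -0.003], [-0.0, 0.003, -1.0]]
force: [-4.4, -2.3, -1.4]
opening: 0.019
gripper_force: 60.3
```

>>> drive_tool:
  series: [0,0,0.0007,0,0,0,1,0,0,0.0014,0,0,0,1,0,0,0.002,0,0,0,1,0,0,0.0025,0,0,0,1,0,0,0.0025,0,0,0,1]

```text
clock: 15.25
tool_pos: [0.5094, -0.2268, 0.139]
tool_rot: [[0.8, 0.601, 0.002], [0.601, -0.8, -0.003], [-0.0, 0.003, -1.0]]
force: [-4.3, -1.8, -1.5]
opening: 0.0188
gripper_force: 60.3
```

>>> drive_tool:
  series: [0,0,0.0005,0,0,0,1,0,0,0.001,0,0,0,1,0,0,0.0015,0,0,0,1,0,0,0.002,0,0,0,1,0,0,0.002,0,0,0,1]

```text
clock: 15.75
tool_pos: [0.5094, -0.2269, 0.1378]
tool_rot: [[0.8, 0.601, 0.002], [0.601, -0.8, -0.003], [-0.0, 0.004, -1.0]]
force: [-5.9, -1.6, 3.2]
opening: 0.019
gripper_force: 61.1
```

>>> drive_tool:
  series: [0,0,0.0005,0,0,0,1,0,0,0.001,0,0,0,1,0,0,0.001,0,0,0,0.4,0,0,0.001,0,0,0,0,0,0,0.001,0,0,0,-0.2]

```text
clock: 16.25
tool_pos: [0.5109, -0.2268, 0.1364]
tool_rot: [[0.8, 0.6, 0.005], [0.6, -0.8, -0.003], [0.002, 0.006, -1.0]]
force: [-0.1, -0.0, 0.4]
opening: 0.0509
gripper_force: 0.0
```

>>> drive_tool:
  series: [0,0,-0.01,0,0,0,-0.2,0,0,-0.03,0,0,0,-0.2,0,0,-0.06,0,0,0,-0.2,0,0,-0.09,0,0,0,-0.2,0,0,-0.12,0,0,0,-0.2]

```text
clock: 16.75
tool_pos: [0.5097, -0.2263, 0.2579]
tool_rot: [[0.8, 0.6, 0.003], [0.601, -0.8, -0.003], [0.001, 0.004, -1.0]]
force: [0.4, -0.4, -0.5]
opening: 0.0511
gripper_force: 0.0
```

Run:
```python
from h import *
o=arm.observe();print(o["clock"],o["tool_pos"])
f=grab_frame("wrist");save("w7",f);g=grab_frame("scene");save("s7",g)
u,v=map(int,proj(g,[.505,-.26,.12]))
out=np.hstack([cv2.resize(f["frame"][130:430,200:440],(400,500)),cv2.resize(g["frame"][v-60:v+65,u-55:u+45],(400,500),interpolation=cv2.INTER_CUBIC)])
out=np.clip(255*(out/255.)**.7,0,255).astype(np.uint8);cv2.imwrite("pics/w7c.png",out)
```

```text
16.75 [ 0.50965034 -0.22625965  0.25793665]
```

View pics/w7c.png

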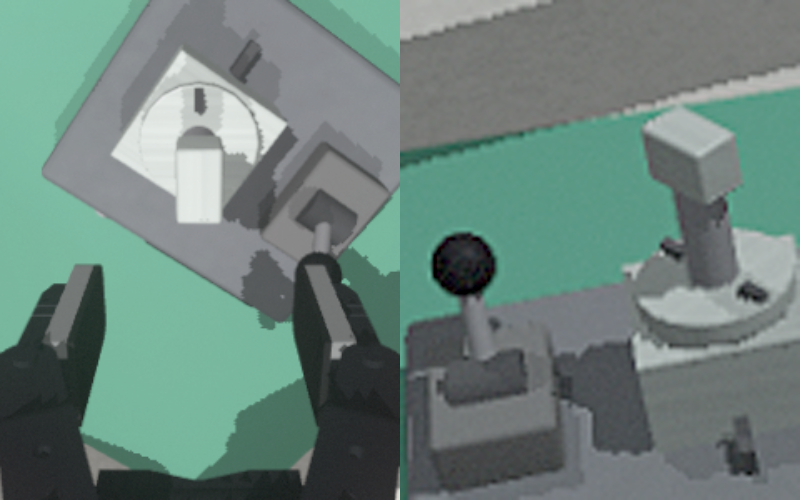

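The flange sits flat on the block and the rotor is upright and released. The lever ball is at scene crop (463,263), still leaning towards the robot. Next is the lever.

Run:
```python
from h import *
g=load("s7");t=load("top0")
print("ball again",tri(ray(t,492,288),ray(g,*(np.array([63,263])/4+np.array(proj(g,[.505,-.26,.12])).astype(int)-[55,60]))))
go([.440,-.325,.20],Rt(0,0))
```

```text
ball again (array([ 0.48887921, -0.32501292,  0.11273048]), np.float64(0.0013860299508752288))
d [-0.1163  0.0333  0.0613] rot/2 [ 0.0061 -0.0043  0.3221] rows 4.3 clk 16.85 F [ 0.7 -0.2 -0.1] op 0.05148859559613395 j [-35.  23.  90.  -0.  66.  18.]
```

>>> drive_tool:
  series: [-0.024,0.007,0,0.001,-0.001,0.065,1,-0.048,0.014,0,0.002,-0.002,0.13,1,-0.072,0.021,0.02,0.004,-0.003,0.195,1,-0.096,0.028,0.04,0.005,-0.004,0.26,1,-0.116,0.033,0.061,0.006,-0.004,0.322,1]

```text
clock: 17.35
tool_pos: [0.436, -0.3235, 0.1945]
tool_rot: [[1.0, -0.006, -0.008], [-0.005, -1.0, 0.006], [-0.008, -0.006, -1.0]]
force: [-0.5, -0.7, -0.2]
opening: 0.0002
gripper_force: 0.0
```

Run:
```python
from h import *
go([.442,-.325,.103],Rt(0,0))
```

```text
d [0.0067 0.002  0.0915] rot/2 [-0.0028  0.0041 -0.0028] rows 1.8 clk 17.35 F [-0.5 -0.7 -0.2] op 0.0001597514974305591 j [-48.  27.  96.  -0.  58.  42.]
```

>>> drive_tool:
  series: [0.004,0.002,0.03,-0.003,0.004,-0.003,1,0.004,0.002,0.06,-0.003,0.004,-0.003,1,0.004,0.002,0.08,-0.003,0.004,-0.003,1,0.004,0.002,0.0915,-0.003,0.004,-0.003,1,0.004,0.002,0.0915,-0.003,0.004,-0.003,1]

```text
clock: 17.85
tool_pos: [0.439, -0.3231, 0.102]
tool_rot: [[1.0, 0.006, -0.003], [0.006, -1.0, 0.003], [-0.003, -0.003, -1.0]]
force: [-0.6, 0.2, -0.8]
opening: 0.0004
gripper_force: 0.0
```

>>> drive_tool:
  series: [0.008,0,0,0,0,0,1,0.016,0,0,0,0,0,1,0.024,0,0,0,0,0,1,0.032,0,0,0,0,0,1,0.04,0,0,0,0,0,1]

```text
clock: 18.35
tool_pos: [0.4803, -0.3238, 0.1042]
tool_rot: [[1.0, 0.007, -0.001], [0.007, -1.0, -0.0], [-0.001, 0.0, -1.0]]
force: [-2.5, -0.6, 1.7]
opening: 0.0003
gripper_force: 1.1
```

>>> drive_tool:
  series: [0.005,0,0.001,0,0,0,1,0.01,0,0.001,0,0,0,1,0.015,0,0.001,0,0,0,1,0.02,0,0.001,0,0,0,1,0.022,0,0.001,0,0,0,1]

```text
clock: 18.85
tool_pos: [0.5021, -0.3234, 0.1024]
tool_rot: [[1.0, 0.006, -0.001], [0.006, -1.0, 0.001], [-0.001, -0.001, -1.0]]
force: [-1.2, -0.1, 0.2]
opening: -0.0001
gripper_force: 0.6
```

>>> drive_tool:
  series: [0.002,0,0,0,0,0,1,0.004,0,0,0,0,0,1,0.006,0,0,0,0,0,1,0.007,0,0,0,0,0,1,0.007,0,0,0,0,0,1]

```text
clock: 19.35
tool_pos: [0.5088, -0.3237, 0.1025]
tool_rot: [[1.0, 0.006, -0.001], [0.006, -1.0, 0.0], [-0.001, -0.0, -1.0]]
force: [-0.6, 0.2, -0.1]
opening: -0.0001
gripper_force: 0.5
```

>>> drive_tool:
  series: [0.002,0,0,0,0,0,1,0.003,0,0,0,0,0,1,0.004,0,0,0,0,0,1,0.005,0,0,0,0,0,1,0.005,0,0,0,0,0,1]

```text
clock: 19.85
tool_pos: [0.51, -0.3235, 0.1024]
tool_rot: [[1.0, 0.007, -0.009], [0.008, -1.0, 0.002], [-0.009, -0.002, -1.0]]
force: [-11.3, -2.0, 4.2]
opening: -0.0001
gripper_force: 5.3
```

```bash
cat > ball.py <<'E'
from h import *
def ball(n):
    g=grab_frame("scene");m=(g["frame"].max(2)<45).astype(np.uint8)
    u,v=map(int,proj(g,[.51,-.326,.113]));w=m[v-30:v+30,u-30:u+30]
    k,l,st,c=cv2.connectedComponentsWithStats(w);o=[]
    for i in range(1,k):
        if st[i,4]>30:
            C=c[i]+[u-30,v-30];r,d=ray(g,*C);s=(-.3245-r[1])/d[1] if 0 else None
            o.append((C.round(1),st[i].tolist()))
    for x in(.4889,.508,.520,.532):
        q=np.sqrt(.0025-(x-.508)**2)+.067;print(x,np.round(proj(g,[x,-.325,q]),1))
    print(o);save(n,g)
ball("b1");print(arm.observe()["force"],arm.observe()["tool_pos"])
E
python3 ball.py
```

```text
0.4889 [ 96.3 250.5]
0.508 [ 95.6 255.6]
0.52 [ 95.7 260.9]
0.532 [ 96.3 268. ]
[(array([ 92.2, 247.8]), [0, 0, 55, 60, 1392]), (array([121.1, 280.6]), [54, 47, 6, 11, 33])]
[-9.49048034 -2.36206641  2.87279325] [ 0.5099821  -0.32352144  0.10242855]
```

The force rises to 11 N at x = 0.510, where the end stop was expected, so the lever is over. Next I back off and rise, then check the ball by its colour mask.

>>> drive_tool:
  series: [-0.01,0,0,0,0,0,1,-0.03,0,0,0,0,0,1,-0.06,0,0,0,0,0,1,-0.07,0,-0.03,0,0,0,1,-0.07,0,-0.07,0,0,0,1]

```text
clock: 20.4
tool_pos: [0.4416, -0.323, 0.1717]
tool_rot: [[1.0, 0.004, -0.004], [0.004, -1.0, 0.004], [-0.004, -0.004, -1.0]]
force: [1.4, -1.1, 0.8]
opening: -0.0001
gripper_force: 0.0
```

>>> drive_tool:
  series: [-0.01,0.03,-0.04,0,0,0,1,-0.02,0.07,-0.07,0,0,0,1,-0.03,0.11,-0.1,0,0,0,1,-0.03,0.15,-0.12,0,0,0,1,-0.03,0.18,-0.12,0,0,0,1]

```text
clock: 20.9
tool_pos: [0.4161, -0.5094, 0.2982]
tool_rot: [[1.0, 0.005, 0.006], [0.005, -1.0, -0.011], [0.006, 0.011, -1.0]]
force: [-0.1, -0.5, 0.5]
opening: 0.0001
gripper_force: 0.0
```

```bash
sed -i 's/"b1"/"b2"/' ball.py; python3 ball.py
python3 - <<'E'
from h import *
# rotor check: bar/flange still where s7 showed them
a=load("s7")["frame"].astype(int);b=load("b2")["frame"].astype(int);g=load("b2")
u,v=map(int,proj(g,[.505,-.229,.13]));d=abs(a-b).max(2)[v-30:v+30,u-20:u+20];print("changed px near rotor",(d>40).sum(),"of",d.size)
E
```

```text
0.4889 [ 96.3 250.5]
0.508 [ 95.6 255.6]
0.52 [ 95.7 260.9]
0.532 [ 96.3 268. ]
[(array([ 97.5, 273.5]), [22, 33, 26, 27, 331]), (array([121.1, 280.2]), [54, 46, 6, 12, 34])]
[ 0.55585053 -4.236936   -0.45858055] [ 0.41536872 -0.51349587  0.29584713]
changed px near rotor 166 of 2400
```

The ball's mask top is at row 259, which puts its centre at about 267. That matches the fully-over position, and the robot is clear of everything.

```bash
python3 -c "
from h import *
print(arm.finish_job())"
```

```text
the job is handed in; nothing more can be done
None
```

I stood the rotor head on the bench, took it again by its bar, and seated it in the drive with the flange down on the block; then I swung the lock lever fully over and handed the job in at about 21 s.

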